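Release a locked battery with the pin tool

ROBOT

A 6-joint arm with a two-finger parallel gripper is mounted at the origin on a cart in front of the work surface, level with it; the furniture and walls round the work are solid. World frame = base frame: x ahead of the robot, y to its left, z up, the work surface at z = 0. Lengths are in m, angles in rad, forces in N, time in s.
With the tool pointing down it reaches from about 0.3 to 0.875 m from the base axis. Payload 6.4 kg.
Tool frame: the origin (TCP) lies midway between the tips of the shut fingers; the grasp point (between the pads) lies 19 mm behind it; z points along the fingers, x is the direction in which the jaws open and shut, and the axes are right-handed (so a half turn about z gives the same grasp; the last joint's range is limited). The gripper opens to 88 mm and grips with 3 to 60 N. Pads are 18 mm wide; open, the fingers measure 123 mm over their backs; the gripper's body (75 mm by 187 mm) begins 45 mm behind the grasp point.
Start: joints at [-1.387, 0.181, 1.607, -0, 1.354, -0.206], TCP at [0.219, -0.532, 0.217] pointing down, gripper open.
Joint ranges: [-2.99, 2.99], [-0.89, 2.07], [0.3, 2.58], [-1.14, 4.28], [0, 2.63], [-3.12, 3.12]. Speed limits (rad/s): [2.57, 2.57, 3.01, 3.14, 3.14, 3.14].

INTERFACE

Orientations are given as a 3x3 rotation matrix whose columns are the frame's x, y, z axes.
In Python, from workcell import ctrl, get_image, job, look_for, place_of gives the robot as it stands.
- The arm moves only by the shell command python3 -m pendant 'ROWS' [FORCE]. ROWS is JSON, a list of rows, each a list of 3 entries, a list of its own where there are three numbers: the shift along the world's x, y, z normalised to -1 to 1, where 1 is 0.75 m, then the turn about the world's z normalised to -1 to 1, where 1 is 1.5 rad, then the closure, from 0 (fully open) to 1 (shut). In form: [[[tx, ty, tz], twist, hand], ...]. A call has 1 to 10 rows; each row is the pose to reach, as a shift and turn from the pose commanded when the call began; what a row does not reach only later rows make up. A row lasts 1/8 s, in which the tool goes at most 62.5 mm and 10.7 degrees, less where a joint would pass 70% of its speed; a pose out of reach is approached as far as the arm can. A call with a number of a shift or a turn outside -1 to 1 is refused whole. A call with a gripper value outside its range is refused whole. The fingers move at their own pace and stop on an object; FORCE is the grip in N (left out, the last holds). Time passes only in rows, so rows that repeat a pose let the fingers close. It gives the time, the measured TCP pose, the force and the opening at its end, in the units of the state.
- ctrl.state(): the state, without advancing time (a new reading comes with each control period).
- get_image(name): name is "side" or "top"; returns a dict with "pixels" (480x640x3 uint8, red, green, blue), "z_map" (480x640 float32, m along the optical axis (not along the pixel's ray), 0 where there is no reading), "intrinsics" (3x3 intrinsics, pixels), "k1" (the pictures are not rectified: a ray, as slopes to the right and down, at radius r is drawn at 1 + k1 r^2 times it, then the intrinsics apply), "R" (3x3) and "t" (3): a world point X has camera coordinates R X + t. Camera axes: x right, y down, z forward; pixel columns grow to the right and rows downward; lengths in m; the calibration is good to about 2 mm. A picture is of the moment at which its call begins.
- job.hand_in(): hands the job in, once; it reports no verdict.
Trained networks look in a picture, given as the dict that the camera call returned (one of the last four; its "shot" number tells which), for a name from the list of things; names that differ only in an ending like _2 or _b are one class to them, and where a whole thing is asked for, a point or a joint stands for the part that bears it (a point fixed in the world has none). Each returns a list of dicts, best first, with "score" (0 to 1); they miss things now and then, are a little off and sometimes report something else, mostly with a low value. They report only what shows in the picture. A call takes as long as a camera call. They do not tell look-alikes from the thing itself.
- look_for(picture, label): "extent" ([left, top, right, bottom] in pixels, round what is visible of it).
- place_of(picture, label): "position" ([column, row] in pixels: a listed point, or the origin of a listed thing).
The state is a dict: "t": time; "q": joint angles; "qvel": joint speeds; "joint_efforts": joint torques, N m; "eef_pos": TCP position; "eef_rot": TCP orientation; "ft_force": force on the tool from outside, world axes, zero at the start; "moment": the same for the moment, N m; "width": finger opening in m.
Only numpy, scipy, OpenCV 4.12 (cv2) and the standard library are available. Lean on these libraries where they do the work, as an engineer would, in place of code of your own. Each camera call takes 0.05 s, during which the arm holds its last target.

TASK

Take the yellow-handled release pin out of its wooden stand, press down the recessed button of the orange battery with it, and keep the button held down while you push the battery at least 6 cm out of its charging cradle. Then lift the pin out and stand it back in its wooden stand. Leave the blue battery locked.

Things in the scene. Friction and masses are not known exactly. Their poses are not given: they have to be found in the camera images.
- release_pin: Release pin, a 95 mm, 60 g hand tool upright in its stand. Origin at the tip; z up along the tool. From the tip: steel pin 8 mm in diameter to 36 mm, steel collar 32 mm in diameter from 36 to 41 mm, round yellow handle 18 mm in diameter from 41 to 95 mm (grip here, any yaw). The collar rests on the stand with the tip 14 mm above the table, up to 6 mm off the hole's centre.
- stand_hole (a point): Centre of the hole's mouth in the top of the pin's stand, a light wooden block 60 x 60 x 50 mm fixed to the table. Hole 20 mm in diameter, 42 mm deep, countersunk 5 mm wide all round. z up. The pin belongs here, upright, its collar resting on the block (tip 36 mm below this point).
- orange_well (a point): Centre of the mouth of the round well in the top of the orange battery, 40 mm above the table. Well 20 mm in diameter, countersunk 5 mm wide all round; its white button (17 mm in diameter) lies 13 mm below the mouth and goes straight down. z up; -x is the way the battery slides out, roughly towards the robot; the cradle's grey block, 60 mm high, begins 86 mm along +x. Moves with the battery.
- orange_battery (a joint): How far the orange battery (118 x 66 x 28 mm) is out of its black cradle (150 x 84 mm, fixed), in m: 0 fully in, 0.080 end stop. Locked (1 mm of play) unless its button is down; then slides with about 2 N of friction and stays where left. The pin, moved sideways, pushes it by the wall of the well. The like blue one stands elsewhere; the two may swap places.
- orange_button (a joint): How far the orange battery's button is pressed, in m: 0 up, 0.010 at the bottom; frees the battery from 0.005 on. A spring pushes it up with 2 N at the top and 5 N at the bottom. It travels with the battery.
- blue_button (a joint): The same for the blue battery's button; it must not be pressed.
Things that resemble listed ones, but are neither listed nor needed, are in the scene too. Leave any pink or red look-alike of the part that bears stand_hole alone.

How it is judged:
By the outcome, as a careful person would: the job done as asked, in the order asked, and still so for the second after the job is handed in, with the robot touching nothing.
It also fails if it takes over 43 s, if anything falls off the work surface, if the arm or the gripper's body presses on something with over 40 N, if the wrist force passes 120 N, or if a joint passes its speed limit or range.

## Working session

There is one attempt and no reset: what is moved stays moved. The work goes in short steps, Python scripts to look and compute and a shell command to move; the robot and the scene stay as the last step left them, time stands still between calls to the robot, and variables do not carry over. Pictures are saved under pics/ and viewed, and the job is handed in when it is done.

```bash
mkdir -p pics; ls; cat > h.py <<'E'
import numpy as np, cv2
from workcell import ctrl,get_image,job,look_for,place_of
def save(im,name,box=None,s=1):
    p=im["pixels"][:,:,::-1]
    if box: p=p[box[1]:box[3],box[0]:box[2]]
    if s!=1: p=cv2.resize(p,None,fx=s,fy=s,interpolation=cv2.INTER_CUBIC)
    cv2.imwrite("pics/"+name,p)
def ray(im,u,v):
    K=np.array(im["intrinsics"]); d=np.array([(u-K[0,2])/K[0,0],(v-K[1,2])/K[1,1]])
    s=d.copy()
    for _ in range(30): s=d/(1+im["k1"]*(s@s))
    return np.array([s[0],s[1],1.])
def at_z(im,u,v,z):
    R=np.array(im["R"]);t=np.array(im["t"]);c=-R.T@t;d=R.T@ray(im,u,v)
    return c+d*(z-c[2])/d[2]
def at_depth(im,u,v):
    R=np.array(im["R"]);t=np.array(im["t"])
    return R.T@(ray(im,u,v)*im["z_map"][int(round(v)),int(round(u))]-t)
def proj(im,X):
    R=np.array(im["R"]);t=np.array(im["t"]);c=R@np.array(X)+t;s=c[:2]/c[2];s=s*(1+im["k1"]*(s@s));K=np.array(im["intrinsics"])
    return np.array([K[0,0]*s[0]+K[0,2],K[1,1]*s[1]+K[1,2]])
E
python3 - <<'E'
from h import *
for n in("top","side"):
    im=get_image(n); save(im,n+"0.png")
    print(n,-np.array(im["R"]).T@np.array(im["t"]))
    for l in["release_pin","stand_hole","orange_well","orange_battery","orange_button","blue_button"]:
        print(l,[(np.round(d["position"]).tolist(),round(d["score"],2)) for d in place_of(im,l)][:5],[(np.round(d["extent"]).tolist(),round(d["score"],2)) for d in look_for(im,l)][:5])
print(ctrl.state())
E
```

```text
pics
top [ 0.45067084 -0.29593988  0.90730847]
release_pin [([331.0, 283.0], 0.79)] [([322.0, 278.0, 343.0, 294.0], 0.69)]
stand_hole [([395.0, 267.0], 0.96), ([333.0, 290.0], 0.93), ([265.0, 274.0], 0.59)] [([319.0, 269.0, 348.0, 304.0], 0.98), ([248.0, 256.0, 284.0, 287.0], 0.64), ([376.0, 250.0, 413.0, 288.0], 0.56)]
orange_well [([337.0, 173.0], 0.87)] [([321.0, 133.0, 365.0, 198.0], 0.91), ([338.0, 174.0, 344.0, 182.0], 0.37)]Traceback (most recent call last):
  File "<stdin>", line 6, in <module>
ValueError: it knows: orange_well, release_pin, stand_hole
```

```bash
python3 - <<'E'
from h import *
for n in("top","side"):
    im=get_image(n); save(im,n+"1.png")
    print(n,-np.array(im["R"]).T@np.array(im["t"]))
    for l in["release_pin","stand_hole","orange_well"]:
        print(l,[(np.round(d["position"],1).tolist(),round(d["score"],2)) for d in place_of(im,l)][:5],[(np.round(d["extent"]).tolist(),round(d["score"],2)) for d in look_for(im,l)][:5])
print(ctrl.state())
E
```

```text
top [ 0.45067084 -0.29593988  0.90730847]
release_pin [([330.0, 285.6], 0.75)] [([324.0, 279.0, 341.0, 295.0], 0.64)]
stand_hole [([395.3, 270.0], 0.83), ([332.6, 287.6], 0.69), ([265.7, 272.9], 0.56)] [([317.0, 270.0, 348.0, 304.0], 0.88), ([373.0, 251.0, 412.0, 289.0], 0.72), ([248.0, 255.0, 284.0, 288.0], 0.72)]
orange_well [([339.2, 176.9], 0.96)] [([320.0, 131.0, 365.0, 197.0], 0.84), ([315.0, 271.0, 352.0, 305.0], 0.75)]
side [ 0.40280931 -1.10681616  0.4105455 ]
release_pin [] [([233.0, 222.0, 256.0, 264.0], 0.84), ([216.0, 250.0, 270.0, 302.0], 0.74)]
stand_hole [([241.5, 261.0], 0.93), ([267.6, 303.1], 0.76), ([261.1, 226.3], 0.72)] [([215.0, 251.0, 265.0, 303.0], 0.81), ([245.0, 219.0, 286.0, 264.0], 0.78), ([238.0, 287.0, 300.0, 350.0], 0.71)]
orange_well [([398.5, 263.0], 0.7)] [([371.0, 254.0, 464.0, 279.0], 0.74)]
{'t': 1.05, 'q': array([-1.38730536e+00,  1.80809091e-01,  1.60700424e+00, -3.63802495e-05,
        1.35382025e+00, -2.06267200e-01]), 'qvel': array([ 0.00114303,  0.00024967,  0.00142238, -0.00063819, -0.00055532,
        0.00010701]), 'joint_efforts': array([ 1.47119958e-04, -4.33846092e+01, -3.42177629e+01,  7.03340652e-02,
        3.10559396e-02, -5.29033500e-06]), 'eef_pos': array([ 0.21850249, -0.53186817,  0.21650729]), 'eef_rot': array([[ 3.79971977e-01, -9.24997997e-01, -4.23968731e-05],
       [-9.24997997e-01, -3.79971978e-01,  3.37487886e-05],
       [-4.73271856e-05,  2.63934288e-05, -9.99999999e-01]]), 'ft_force': array([-0.77268058,  0.34307056, -0.05334755]), 'moment': array([-0.06769709,  0.01494319, -0.01130162]), 'width': 0.08834557742555489}
```

View pics/top0.png

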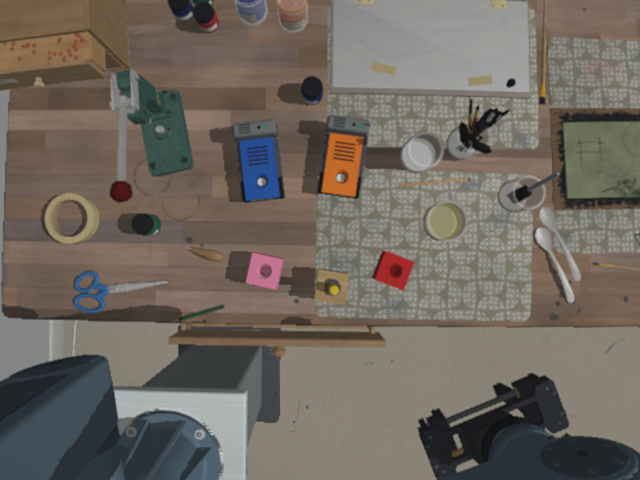

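View pics/side1.png

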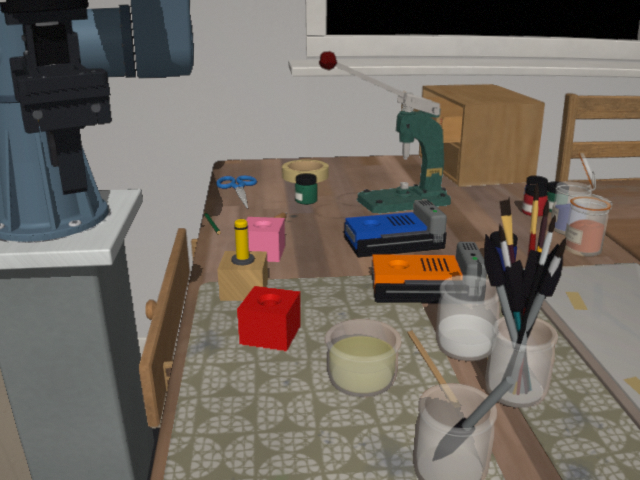

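The pin stands in the light wooden block at top (333,288) / side (243,262). The look-alikes are the pink block (265,271 top) and the red block (395,270 top). The orange battery is at (343,163) with its well at about (341,177), and the blue one is at (261,170). I choose the wooden block with the yellow handle and the orange battery, and I'll check them in a crop and measure.

```bash
python3 - <<'E'
from h import *
im=get_image("top"); save(im,"topc.png",(290,110,410,310),3)
s=get_image("side"); save(s,"sidec.png",(200,200,480,320),2.8)
print("K",im["intrinsics"][0],s["intrinsics"][0])
for nm,i,pts in(("top",im,[(334,289),(322,275),(345,301),(341,177),(343,160),(338,125),(300,289),(265,271),(395,270)]),("side",s,[(241,224),(241,240),(235,275),(400,263),(415,263)])):
    for p in pts: print(nm,p,at_depth(i,*p).round(4))
E
```

```text
K [445.77838085   0.         315.21794003] [619.37038917   0.         324.10427997]
top (334, 289) [ 0.3736 -0.3332  0.1098]
top (322, 275) [ 0.3945 -0.3126  0.0514]
top (345, 301) [ 0.3448 -0.3577  0.0472]
top (341, 177) [ 0.5869 -0.3479  0.0303]
top (343, 160) [ 0.6191 -0.3509  0.0392]
top (338, 125) [ 0.6821 -0.3391  0.062 ]
top (300, 289) [ 0.362  -0.2693 -0.0009]
top (265, 271) [ 0.3982 -0.1987  0.0102]
top (395, 270) [ 0.4038 -0.4602  0.0115]
side (241, 224) [ 0.3746 -0.3415  0.1062]
side (241, 240) [ 0.3734 -0.3419  0.0834]
side (235, 275) [ 0.3636 -0.3608  0.0411]
side (400, 263) [ 0.5937 -0.3344  0.0351]
side (415, 263) [ 0.6121 -0.3466  0.04  ]
```

View pics/topc.png

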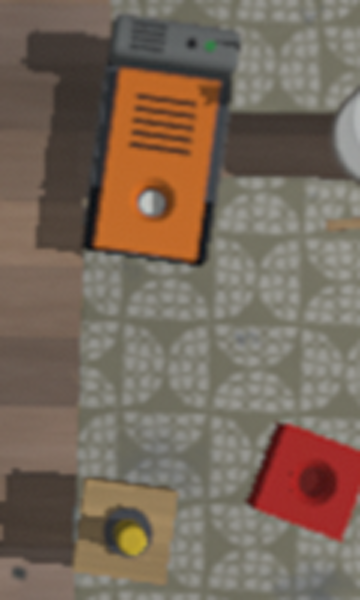

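View pics/sidec.png

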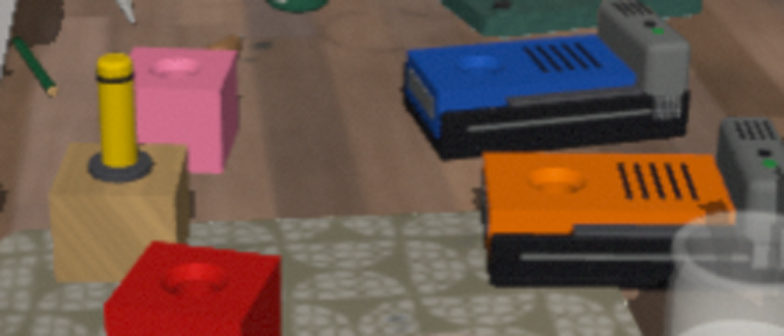

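```bash
cat >> h.py <<'E'
def cloud(im):
    z=im["z_map"].astype(float); v,u=np.mgrid[0:480,0:640]
    K=np.array(im["intrinsics"]);d=np.zeros((5,))
    d[0]=im["k1"]
    p=np.stack([u.ravel(),v.ravel()],-1).astype(float)
    D=(p-[K[0,2],K[1,2]])/[K[0,0],K[1,1]]; s=D.copy()
    for _ in range(30): s=D/(1+im["k1"]*(s**2).sum(1,keepdims=True))
    c=np.c_[s,np.ones(len(s))]*z.reshape(-1,1)
    X=((c-np.array(im["t"]))@np.array(im["R"])).reshape(480,640,3)
    X[z<=0]=np.nan
    return X
E
python3 - <<'E'
from h import *
def rect(P):
    r=cv2.minAreaRect((P*1000).astype(np.float32)); return np.round(r[0],1),np.round(r[1],1),round(r[2],1)
for n in("top","side"):
    im=get_image(n);X=cloud(im);hsv=cv2.cvtColor(im["pixels"],cv2.COLOR_RGB2HSV).astype(int);H,S,V=[hsv[...,i] for i in range(3)]
    x,y,z=X[...,0],X[...,1],X[...,2]
    near=(x>.3)&(x<.44)&(y>-.40)&(y<-.28)
    ye=near&(H>22)&(H<35)&(S>190)&(z>.06)
    print(n,"yellow",ye.sum(),np.round(X[ye].mean(0),4), "top:",X[ye&(z>.104)].mean(0).round(4),(ye&(z>.104)).sum())
    t=near&(z>.044)&(z<.056); print(" standtop",t.sum(),rect(X[t][:,:2]),np.median(z[t]))
    o=(x>.5)&(x<.72)&(y>-.42)&(y<-.28)&(H<18)&(S>180)
    f=o&(z>.036)&(z<.045);print(" orange",f.sum(),rect(X[f][:,:2]),np.median(z[f]))
    c=rect(X[f][:,:2])[0]/1000
    w=(x>.5)&(x<.66)&(y>-.40)&(y<-.30)&(z<.0385)&(z>.02)&(np.hypot(x-.587,y+.346)<.025);print(" well lower",w.sum(),X[w].mean(0).round(4))
    b=(np.hypot(x-.587,y+.346)<.025)&(S<60)&(V>110);print(" button",b.sum(),X[b].mean(0).round(4), [round(a.mean(),1) for a in np.nonzero(b)])
E
```

```text
top yellow 11 [ 0.3724 -0.3326  0.109 ] top: [ 0.3724 -0.3326  0.109 ] 11
 standtop 859 (array([ 371.9, -331.6]), array([60.2, 60.5]), 82.6) 0.05024980781642647
 orange 1718 (array([ 610.9, -349.8]), array([ 65.8, 118.5]), 82.7) 0.03976294963682184
 well lower 197 [ 0.588  -0.3476  0.0334]
 button 49 [ 0.5871 -0.3452  0.0258] [np.float64(177.3), np.float64(339.5)]
side yellow 396 [ 0.3735 -0.339   0.0851] top: [ 0.3736 -0.3364  0.1068] 65
 standtop 904 (array([ 373.8, -332.2]), array([66.2, 61. ]), 82.3) 0.049018879206499305
 orange 1732 (array([ 612.7, -350.6]), array([ 71.3, 117.9]), 82.6) 0.03906250245100286
 well lower 188 [ 0.5893 -0.3412  0.0356]
 button 0 [nan nan nan] [np.float64(nan), np.float64(nan)]<stdin>:15: RuntimeWarning: Mean of empty slice.
  ret = um.true_divide(
  ret = ret.dtype.type(ret / rcount)
```

```bash
python3 - <<'E'
from h import *
im=get_image("top");X=cloud(im)
for xa in np.arange(.24,.46,.02):
    m=(abs(X[...,0]-xa)<.01)
    print(round(xa,2),[ (round(np.nanmax(X[...,2][m&(abs(X[...,1]-y)<.02)]),3) if (m&(abs(X[...,1]-y)<.02)).any() else None) for y in np.arange(-.5,-.1,.04)])
# well rim
x,y,z=np.moveaxis(X,2,0)
w=(np.hypot(x-.587,y+.347)<.022)&(z<.0388)
print(cv2.minEnclosingCircle((X[w][:,:2]*1000).astype(np.float32)),cv2.fitEllipse(cv2.convexHull((X[w][:,:2]*1000).astype(np.float32))))
E
python3 -m pendant '[[[0.206,0.266,-0.0755],0.703,0],[[0.206,0.266,-0.0755],0.703,0],[[0.206,0.266,-0.0755],0.703,0],[[0.206,0.266,-0.0755],0.703,0],[[0.206,0.266,-0.0755],0.703,0],[[0.206,0.266,-0.0755],0.703,0],[[0.206,0.266,-0.0755],0.703,0],[[0.206,0.266,-0.0755],0.703,0],[[0.206,0.266,-0.0755],0.703,0]]' 30
```

```text
0.24 [np.float64(0.467), np.float64(-0.03), np.float64(-0.03), np.float64(-0.03), np.float64(-0.03), np.float64(-0.03), np.float64(-0.03), np.float64(-0.029), np.float64(-0.029), np.float64(-0.03)]
0.26 [np.float64(0.567), np.float64(0.565), np.float64(0.548), np.float64(-0.032), np.float64(-0.031), np.float64(-0.03), np.float64(-0.033), np.float64(-0.032), np.float64(-0.029), np.float64(-0.032)]
0.28 [np.float64(0.589), np.float64(-0.001), np.float64(0.0), np.float64(-0.002), np.float64(0.0), np.float64(0.001), np.float64(0.0), np.float64(-0.002), np.float64(0.002), np.float64(0.001)]
0.3 [np.float64(0.007), np.float64(0.007), np.float64(0.007), np.float64(0.007), np.float64(0.006), np.float64(0.006), np.float64(0.004), np.float64(0.006), np.float64(0.003), np.float64(0.004)]
0.32 [np.float64(0.007), np.float64(0.007), np.float64(0.007), np.float64(0.008), np.float64(0.007), np.float64(0.007), np.float64(0.004), np.float64(0.004), np.float64(0.005), np.float64(0.005)]
0.34 [np.float64(0.007), np.float64(0.009), np.float64(0.006), np.float64(0.007), np.float64(0.054), np.float64(0.05
[... 873 characters left out ...]
loat64(0.008), np.float64(0.055), np.float64(0.056), np.float64(0.007), np.float64(0.006), np.float64(0.006), np.float64(0.003), np.float64(0.05), np.float64(0.053), np.float64(0.005)]
0.46 [np.float64(0.007), np.float64(0.008), np.float64(0.007), np.float64(0.007), np.float64(0.007), np.float64(0.006), np.float64(0.003), np.float64(0.006), np.float64(0.004), np.float64(0.005)]
((587.3970947265625, -345.9313049316406), 21.36350440979004) ((587.5370483398438, -346.3203430175781), (40.06565856933594, 41.25777053833008), 72.42717742919922)
t: 2.42
eef_pos: [0.3729, -0.3327, 0.1599]
eef_rot: [[0.992, -0.128, 0.0], [-0.128, -0.992, -0.0], [0.0, 0.0, -1.0]]
ft_force: [-0.1, 0.7, 0.3]
width: 0.0882
```

```bash
python3 -m pendant '[[[0,0,-0.06],0,0],[[0,0,-0.12],0,0],[[0,0,-0.12],0,0],[[0,0,-0.12],0,0]]' 40
python3 - <<'E'
from h import *
s=get_image("side"); save(s,"s2.png",(180,140,340,320),3)
E
```

```text
t: 2.92
eef_pos: [0.3735, -0.3333, 0.0713]
eef_rot: [[0.992, -0.127, 0.001], [-0.127, -0.992, -0.001], [0.001, 0.001, -1.0]]
ft_force: [-0.2, -0.4, -0.5]
width: 0.0882
```

View pics/s2.png

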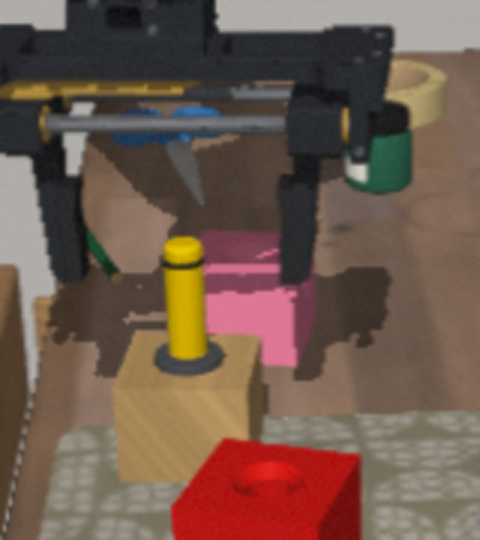

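```bash
python3 - <<'E'
from h import *
s=get_image("side");t=get_image("top")
for X in[(.3735-.044,-.3333+.0056,.0713),(.3735+.044,-.3333-.0056,.0713),(.3735,-.3333,.0713),(.373,-.3325,.109),(.373,-.3325,.055)]: print(X,proj(s,X).round(1))
X=cloud(s)
for p in[(203,228),(277,228),(241,235)]: print(p,X[p[1],p[0]].round(4))
print(ctrl.state()["eef_pos"])
E
```

```text
(0.3295, -0.3277, 0.0713) [209.3 245.3]
(0.4175, -0.3389, 0.0713) [274.2 246. ]
(0.3735, -0.3333, 0.0713) [241.6 245.7]
(0.373, -0.3325, 0.109) [239.8 219.6]
(0.373, -0.3325, 0.055) [241.8 256.3]
(203, 228) [ 0.3238 -0.3362  0.1004]
(277, 228) [ 0.4218 -0.3494  0.1017]
(241, 235) [ 0.3737 -0.3389  0.0893]
[ 0.37397599 -0.33379064  0.07197027]
```

```bash
python3 -m pendant '[[[0,0,0],0,1],[[0,0,0],0,1],[[0,0,0],0,1],[[0,0,0],0,1],[[0,0,0],0,1],[[0,0,0],0,1]]' 40
python3 - <<'E'
from h import *
s=get_image("side"); save(s,"s3.png",(180,140,340,320),3)
print(ctrl.state()["eef_pos"],ctrl.state()["ft_force"])
E
```

```text
t: 3.82
eef_pos: [0.373, -0.3323, 0.0699]
eef_rot: [[0.992, -0.126, -0.0], [-0.126, -0.992, 0.0], [-0.0, -0.0, -1.0]]
ft_force: [-0.1, 0.6, -1.4]
width: 0.0304
[ 0.37300293 -0.33234038  0.06982847] [0.65424566 0.64441525 0.44629823]
```

View pics/s3.png

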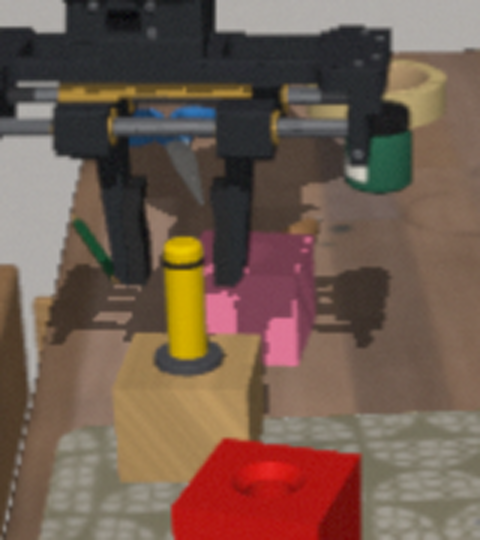

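```bash
python3 - <<'E'
from h import *
s=get_image("side");X=cloud(s)
for p in[(223,215),(223,225),(223,231),(258,215),(256,225),(256,231),(241,235)]: print(p,X[p[1],p[0]].round(4))
t=get_image("top"); save(t,"t3.png",(260,220,400,340),4)
E
```

```text
(223, 215) [ 0.3514 -0.3373  0.1182]
(223, 225) [ 0.3508 -0.34    0.1051]
(223, 231) [ 0.3502 -0.3402  0.0966]
(258, 215) [ 0.3975 -0.3469  0.1201]
(256, 225) [ 0.3943 -0.3446  0.1052]
(256, 231) [ 0.394  -0.3488  0.0983]
(241, 235) [ 0.3737 -0.3403  0.0899]
```

View pics/t3.png

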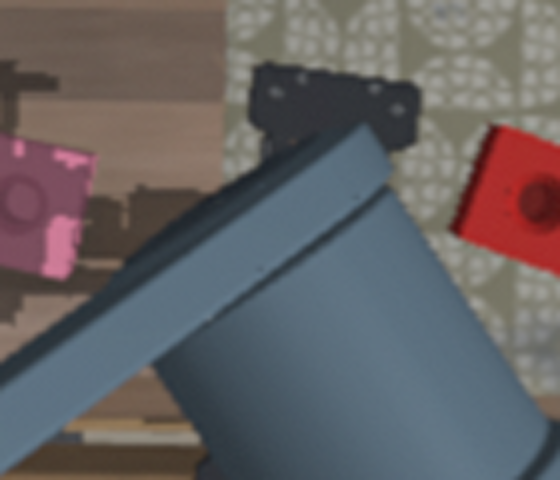

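```bash
python3 - <<'E'
from h import *
s=get_image("side")
print(proj(s,(0.2185,-0.5319,0.2165)),s["k1"])
X=cloud(s)
m=(X[...,0]>.335)&(X[...,0]<.36)&(abs(X[...,1]+.333)<.03)&(X[...,2]>.06)
v,u=np.nonzero(m);print(v.max(),X[m][:,2].min())
m=(X[...,0]>.388)&(X[...,0]<.41)&(abs(X[...,1]+.333)<.03)&(X[...,2]>.06)
print(np.nonzero(m)[0].max(),X[m][:,2].min())
im=cv2.imread("pics/side1.png");cv2.circle(im,tuple(int(a) for a in proj(s,(0.2185,-0.5319,0.2165))),3,(0,255,0),1);cv2.imwrite("pics/s1m.png",cv2.resize(im[0:260,0:220],None,fx=3,fy=3))
E
```

```text
[ 70.8603297  197.36643577] -0.13402469571739556
234 0.0915664423919833
235 0.09192133570752906
```

View pics/s1m.png

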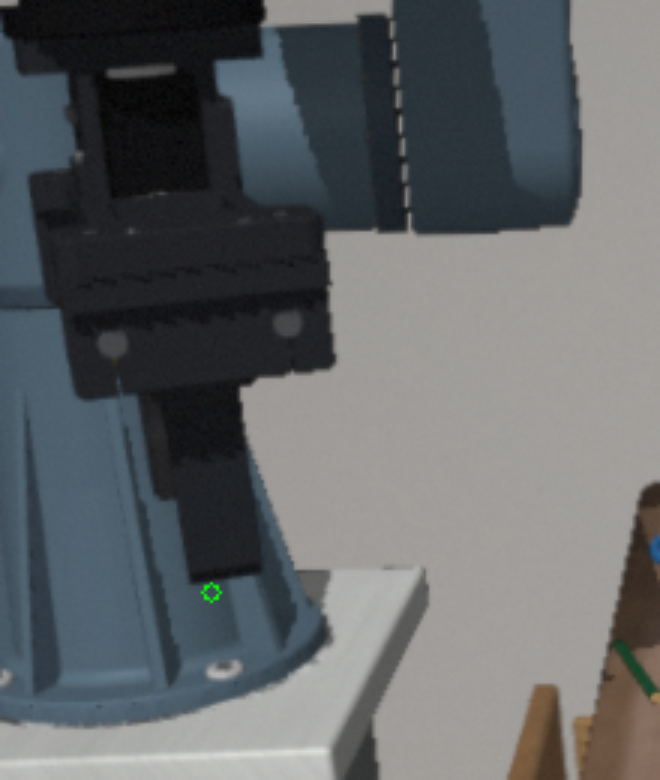

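```bash
python3 - <<'E'
from h import *
s=get_image("side");X=cloud(s)
for v in range(222,252,2): print(v,X[v,223].round(3),s["pixels"][v,223],X[v,257].round(3))
print({k:(v if not hasattr(v,'shape') or v.size<20 else 0) for k,v in s.items()})
import workcell;print([a for a in dir(ctrl) if a[0]!='_'])
E
```

```text
222 [ 0.351 -0.341  0.11 ] [41 44 47] [ 0.396 -0.341  0.108]
224 [ 0.351 -0.339  0.106] [41 44 47] [ 0.396 -0.337  0.103]
226 [ 0.351 -0.342  0.105] [48 47 48] [ 0.396 -0.338  0.101]
228 [ 0.351 -0.341  0.101] [54 53 52] [ 0.395 -0.334  0.097]
230 [ 0.351 -0.343  0.099] [61 58 55] [ 0.394 -0.225  0.049]
232 [ 0.334 -0.108 -0.   ] [63 55 50] [ 0.394 -0.229  0.047]
234 [ 0.334 -0.113 -0.002] [84 70 61] [ 0.394 -0.227  0.043]
236 [ 0.335 -0.126 -0.   ] [89 74 63] [ 0.394 -0.23   0.041]
238 [ 0.335 -0.134 -0.001] [88 72 61] [ 0.394 -0.228  0.037]
240 [ 0.336 -0.143 -0.   ] [90 74 64] [ 0.394 -0.231  0.035]
242 [ 0.336 -0.148 -0.002] [75 62 53] [ 0.393 -0.227  0.03 ]
244 [ 0.336 -0.16  -0.   ] [135 112  96] [ 0.393 -0.228  0.027]
246 [ 0.337 -0.166 -0.001] [142 116 103] [nan nan nan]
248 [ 0.337 -0.175 -0.001] [82 68 60] [ 0.393 -0.23   0.021]
250 [ 0.337 -0.181 -0.002] [143 118 103] [ 0.393 -0.229  0.017]
{'pixels': 0, 'z_map': 0, 'intrinsics': array([[619.37038917,   0.        , 324.10427997],
       [  0.        , 619.37038917, 235.55491769],
       [  0.        ,   0.        ,   1.        ]]), 'k1': -0.13402469571739556, 'R': array([[ 0.99435517, -0.10608563,  0.00190857],
       [-0.03959448, -0.38769293, -0.92093782],
       [ 0.09843821,  0.91566371, -0.38970488]]), 't': array([-0.51873636, -0.0350689 ,  1.13381115]), 'shot': 16}
['IKError', 'state']
```

```bash
python3 -m pendant '[[[0,0,0],0,0.6],[[0,0,-0.016],0,0.6],[[0,0,-0.016],0,0.6],[[0,0,-0.016],0,0.6]]' 40
python3 - <<'E'
from h import *
s=get_image("side"); save(s,"s4.png",(180,140,340,320),3);X=cloud(s)
print(proj(s,(.2185+.0167,-.532-.0407,.2165)))
for u in(220,223,256,259):
  print(u,[(v,X[v,u].round(3).tolist()) for v in range(225,256) if abs(X[v,u,1]+.335)<.03][-1:])
E
```

```text
t: 4.58
eef_pos: [0.3729, -0.3322, 0.0576]
eef_rot: [[0.992, -0.126, -0.0], [-0.126, -0.992, 0.001], [-0.0, -0.001, -1.0]]
ft_force: [-0.0, -0.6, -0.7]
width: 0.0353
[ 77.05727228 211.5534247 ]
220 [(243, [0.345, -0.339, 0.079])]
223 [(255, [0.346, -0.315, 0.05])]
256 [(255, [0.392, -0.317, 0.049])]
259 [(255, [0.396, -0.319, 0.05])]
```

View pics/s4.png

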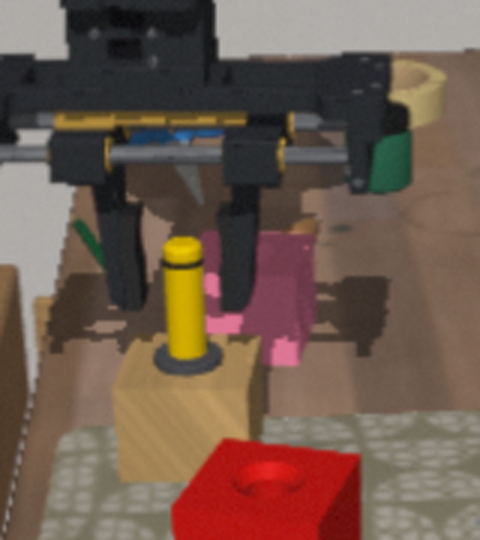

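```bash
python3 -m pendant '[[[0,0,0],0,1],[[0,0,0],0,1],[[0,0,0],0,1],[[0,0,0],0,1],[[0,0,0],0,1]]' 40
python3 - <<'E'
from h import *
s=get_image("side"); save(s,"s5.png",(180,140,340,320),3);print(ctrl.state()["width"])
E
```

```text
t: 5.25
eef_pos: [0.3731, -0.3325, 0.058]
eef_rot: [[0.992, -0.126, 0.0], [-0.126, -0.992, -0.0], [0.0, 0.0, -1.0]]
ft_force: [0.3, -0.4, 2.1]
width: 0.017
0.01723278305140319
```

View pics/s5.png

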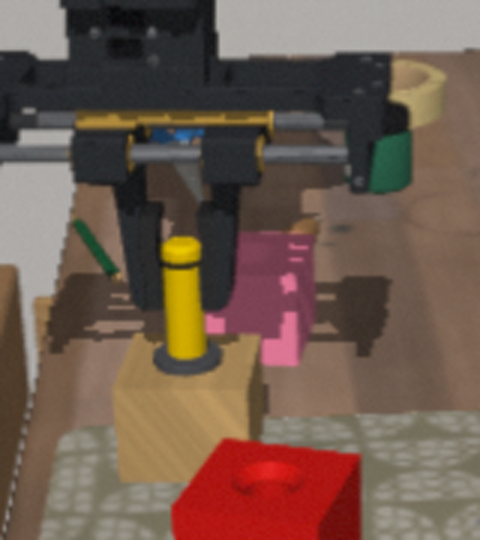

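```bash
python3 -m pendant '[[[0,0,0.02],0,1],[[0,0,0.06],0,1],[[0,0,0.12],0,1],[[0,0,0.12],0,1],[[0,0,0.12],0,1]]' 40
python3 - <<'E'
from h import *
s=get_image("side"); save(s,"s6.png",(180,120,340,300),3);print(ctrl.state()["width"])
print(proj(s,(.373,-.3325,.104)),proj(s,(.373,-.3325,.140)),proj(s,(.373,-.3325,.199)))
E
```

```text
t: 5.92
eef_pos: [0.3728, -0.3321, 0.1479]
eef_rot: [[0.992, -0.126, -0.0], [-0.126, -0.992, 0.0], [-0.0, 0.0, -1.0]]
ft_force: [-0.2, -0.7, -0.1]
width: 0.0167
0.016746171766905595
[240.01160853 223.0519316 ] [238.65594095 197.61638825] [236.42705997 154.12376264]
```

View pics/s6.png

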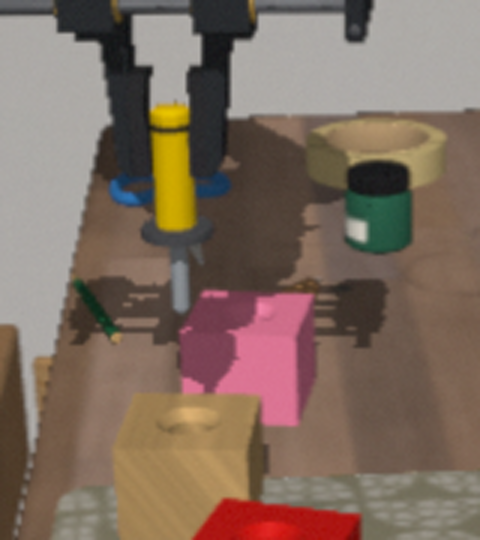

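```bash
python3 - <<'E'
from h import *
s=get_image("side")
for l,z in(("stand_hole",.05),("orange_well",.04)):
    for d in place_of(s,l)[:4]: print(l,d["score"],d["position"],at_z(s,*d["position"],z).round(4))
print(at_z(s,243.3,259.3,.05).round(4), proj(s,(.372,-.332,.05)))
save(s,"s7.png",(365,235,445,295),8); save(s,"s7b.png",(210,240,280,290),8)
for p in((.587,-.3468,.04),(.5842,-.3464,.04)): print(proj(s,p))
E
```

```text
stand_hole 0.94 [270.7, 299.1] [ 0.4091 -0.4484  0.05  ]
stand_hole 0.75 [262.3, 225.9] [ 0.4025 -0.2117  0.05  ]
stand_hole 0.55 [241.9, 260.0] [ 0.3728 -0.3336  0.05  ]
[ 0.3747 -0.3315  0.05  ] [241.30349436 259.52936412]
[397.40558403 263.8507953 ]
[395.37052744 263.81893521]
```

View pics/s7.png

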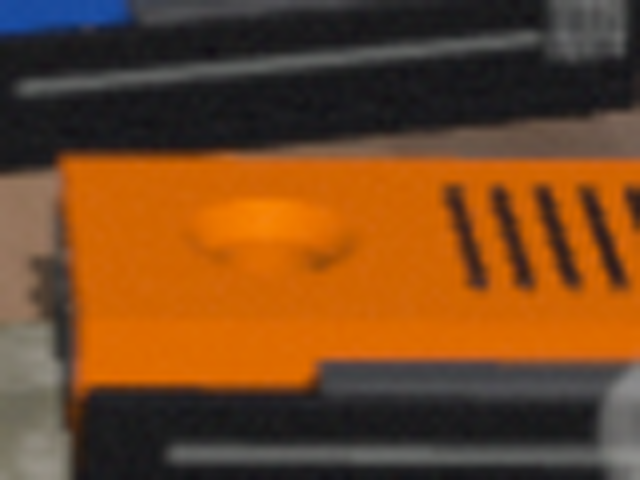

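View pics/s7b.png

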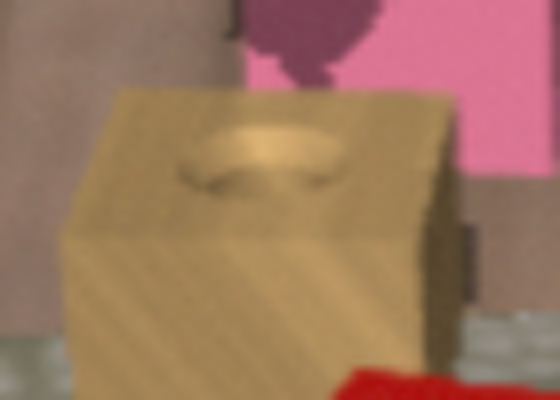

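```bash
python3 -m pendant '[[[0.07,-0.005,0],0,1],[[0.15,-0.01,0],0,1],[[0.22,-0.015,0],0,1],[[0.2867,-0.02,0],0,1],[[0.2867,-0.02,-0.04],0,1],[[0.2867,-0.02,-0.075],0,1],[[0.2867,-0.02,-0.075],0,1],[[0.2867,-0.02,-0.075],0,1]]' 40
python3 - <<'E'
from h import *
s=get_image("side"); save(s,"s8.png",(335,165,495,300),4);print(ctrl.state()["width"])
print(proj(s,(.588,-.3475,.0478)))
t=get_image("top"); save(t,"t8.png",(270,100,400,220),4)
E
```

```text
t: 7.12
eef_pos: [0.5882, -0.3476, 0.092]
eef_rot: [[0.992, -0.126, 0.0], [-0.126, -0.992, -0.0], [0.0, 0.0, -1.0]]
ft_force: [-0.3, 0.4, -0.5]
width: 0.017
0.016821426038651437
[398.49848122 258.94452936]
```

View pics/s8.png

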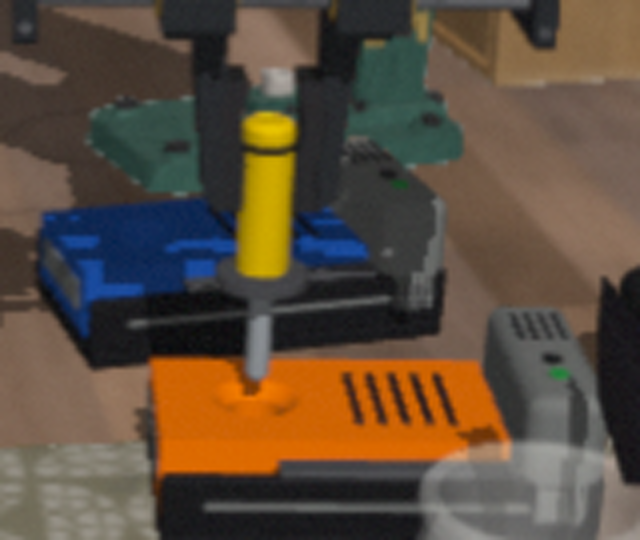

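View pics/t8.png

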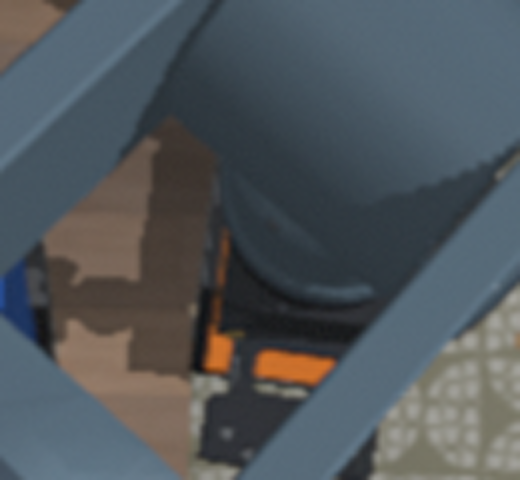

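```bash
python3 -m pendant '[[[0,0,-0.012],0,1],[[0,0,-0.024],0,1],[[0,0,-0.024],0,1],[[0,0,-0.030],0,1],[[0,0,-0.030],0,1],[[0,0,-0.030],0,1]]' 40;  python3 -m pendant '[[[0,0,-0.005],0,1],[[0,0,-0.0085],0,1],[[0,0,-0.0085],0,1],[[0,0,-0.0085],0,1]]' 40
```

```text
t: 7.98
eef_pos: [0.5883, -0.3476, 0.0696]
eef_rot: [[0.992, -0.126, 0.0], [-0.126, -0.992, -0.0], [0.001, 0.0, -1.0]]
ft_force: [-0.3, -0.3, 1.9]
width: 0.0168
t: 8.48
eef_pos: [0.5882, -0.3475, 0.063]
eef_rot: [[0.992, -0.126, 0.0], [-0.126, -0.992, -0.0], [0.0, 0.0, -1.0]]
ft_force: [-0.1, -0.1, 3.5]
width: 0.0169
```

```bash
python3 -m pendant '[[[-0.006,0.0008,0],0,1],[[-0.012,0.0015,0],0,1],[[-0.018,0.0023,0],0,1],[[-0.024,0.003,0],0,1],[[-0.032,0.004,0],0,1],[[-0.04,0.005,0],0,1],[[-0.04,0.005,0],0,1]]' 40
python3 - <<'E'
from h import *
s=get_image("side"); save(s,"s9.png",(315,165,475,300),4);print(ctrl.state()["ft_force"])
E
```

```text
t: 9.35
eef_pos: [0.5572, -0.3435, 0.0626]
eef_rot: [[0.992, -0.127, -0.001], [-0.127, -0.992, 0.0], [-0.001, -0.0, -1.0]]
ft_force: [-0.0, 0.5, 3.5]
width: 0.0169
[ 0.63271329 -0.65958205  4.20554199]
```

View pics/s9.png

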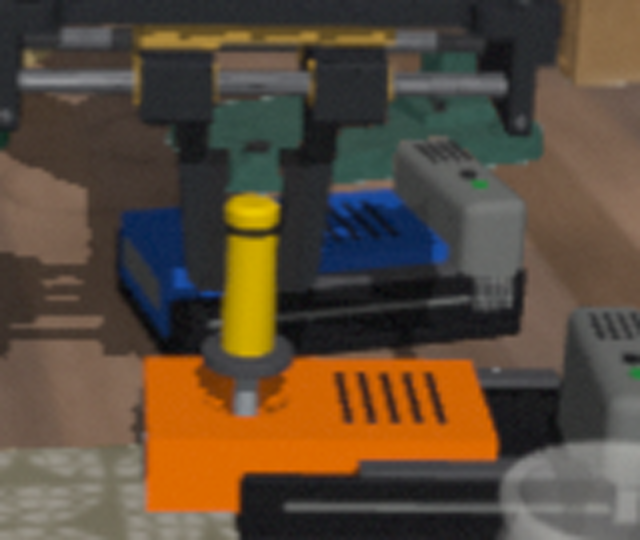

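```bash
python3 -m pendant '[[[-0.008,0.001,0],0,1],[[-0.018,0.0023,0],0,1],[[-0.028,0.0036,0],0,1],[[-0.038,0.0048,0],0,1],[[-0.048,0.0061,0],0,1],[[-0.058,0.0073,0],0,1],[[-0.063,0.008,0],0,1],[[-0.063,0.008,0],0,1]]' 40
python3 - <<'E'
from h import *
s=get_image("side"); save(s,"s10.png",(285,165,445,300),4);print(ctrl.state()["ft_force"])
X=cloud(s);hsv=cv2.cvtColor(s["pixels"],cv2.COLOR_RGB2HSV);H,S=hsv[...,0],hsv[...,1]
x,y,z=np.moveaxis(X,2,0)
o=(x>.42)&(x<.72)&(y>-.42)&(y<-.28)&(H<18)&(S>180)&(z>.034)&(z<.045)
print(cv2.minAreaRect((X[o][:,:2]*1000).astype(np.float32)))
E
```

```text
t: 10.4
eef_pos: [0.5102, -0.3375, 0.0627]
eef_rot: [[0.992, -0.126, -0.001], [-0.126, -0.992, 0.0], [-0.001, -0.0, -1.0]]
ft_force: [-0.7, -0.6, 4.0]
width: 0.017
[ 0.07590239 -0.85365847  4.03800749]
((534.6336059570312, -339.31072998046875), (71.8144760131836, 117.24732971191406), 83.68666076660156)
```

View pics/s10.png

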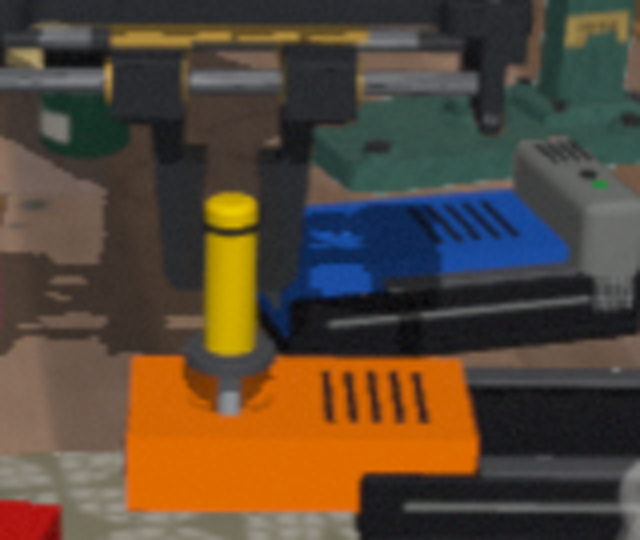

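```bash
python3 -m pendant '[[[0.004,-0.0005,0],0,1],[[0.004,-0.0005,0.03],0,1],[[0.004,-0.0005,0.08],0,1],[[0,0,0.1135],0,1],[[-0.07,0.003,0.1135],0,1],[[-0.13,0.005,0.1135],0,1],[[-0.1837,0.007,0.1135],0,1],[[-0.1837,0.007,0.1135],0,1],[[-0.1837,0.007,0.1135],0,1]]' 40
python3 - <<'E'
from h import *
s=get_image("side"); save(s,"s11.png",(180,120,340,300),3);save(s,"s11b.png",(300,200,480,320),4);print(ctrl.state()["width"],ctrl.state()["eef_pos"])
t=get_image("top");save(t,"t11.png",(250,100,400,320),2.5)
for im in(s,t):
  X=cloud(im);hsv=cv2.cvtColor(im["pixels"],cv2.COLOR_RGB2HSV);H,S=hsv[...,0],hsv[...,1]
  x,y,z=np.moveaxis(X,2,0)
  o=(x>.42)&(x<.72)&(y>-.42)&(y<-.28)&(H<18)&(S>180)&(z>.035)&(z<.045)
  print(cv2.minAreaRect((X[o][:,:2]*1000).astype(np.float32)))
E
```

```text
t: 11.58
eef_pos: [0.3734, -0.3324, 0.1477]
eef_rot: [[0.992, -0.127, 0.0], [-0.127, -0.992, 0.0], [0.0, -0.0, -1.0]]
ft_force: [0.5, -0.1, -0.4]
width: 0.0168
0.01677173955903462 [ 0.37369069 -0.33245223  0.14774344]
((537.044677734375, -339.8998107910156), (71.84513854980469, 117.05380249023438), 82.98284912109375)
((535.8922729492188, -340.3962097167969), (66.05817413330078, 118.02521514892578), 82.9832763671875)
```

View pics/s11.png

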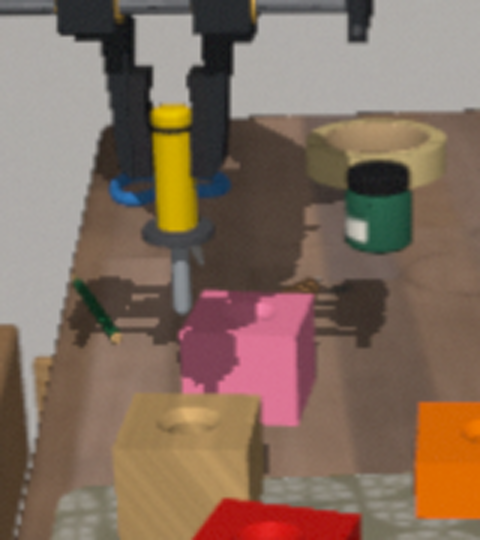

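View pics/s11b.png

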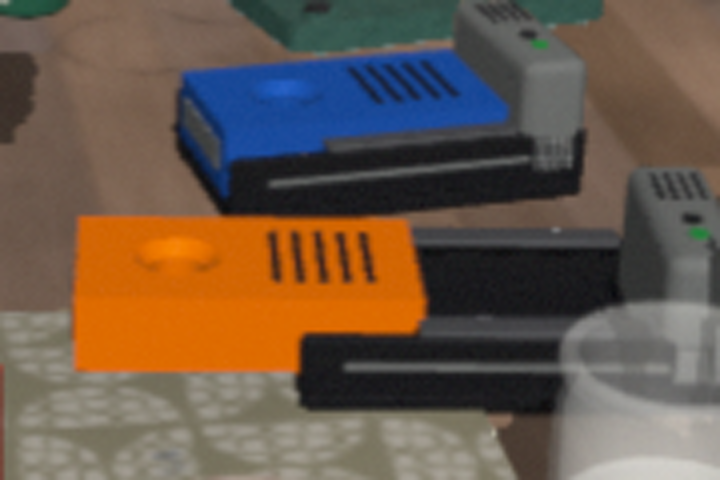

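```bash
python3 -m pendant '[[[0,0,-0.04],0,1],[[0,0,-0.07],0,1],[[0,0,-0.09],0,1],[[0,0,-0.105],0,1],[[0,0,-0.118],0,1],[[0,0,-0.118],0,1],[[0,0,-0.118],0,1]]' 40
python3 - <<'E'
from h import *
s=get_image("side"); save(s,"s12.png",(180,140,340,320),3);print(ctrl.state()["eef_pos"],ctrl.state()["ft_force"])
E
```

```text
t: 12.55
eef_pos: [0.3733, -0.3327, 0.0599]
eef_rot: [[0.992, -0.126, 0.0], [-0.126, -0.992, -0.001], [0.0, 0.001, -1.0]]
ft_force: [-1.0, -0.7, -1.0]
width: 0.0171
[ 0.37328688 -0.33277184  0.0599577 ] [ 0.42796601  1.00714182 -0.05870469]
```

View pics/s12.png

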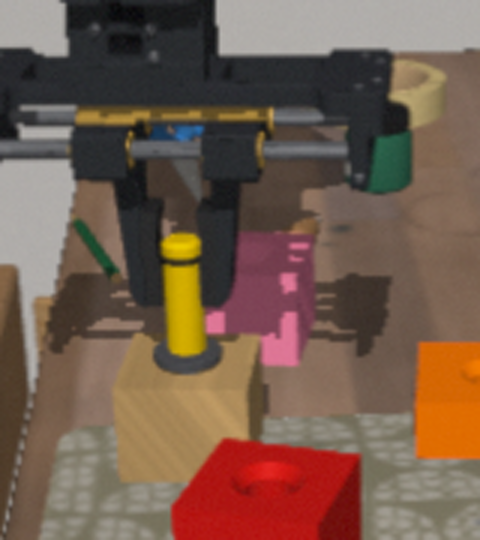

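```bash
python3 -m pendant '[[[0,0,-0.002],0,1],[[0,0,-0.002],0,1],[[0,0,-0.002],0,0.7],[[0,0,-0.002],0,0.7],[[0,0,-0.002],0,0.3],[[0,0,-0.002],0,0],[[0,0,-0.002],0,0],[[0,0,-0.002],0,0],[[0,0,-0.002],0,0]]'
python3 - <<'E'
from h import *
s=get_image("side"); save(s,"s13.png",(180,140,340,320),3);print(ctrl.state()["width"],ctrl.state()["ft_force"])
E
```

```text
t: 13.72
eef_pos: [0.373, -0.3324, 0.0579]
eef_rot: [[0.992, -0.126, 0.0], [-0.126, -0.992, -0.0], [0.0, 0.0, -1.0]]
ft_force: [0.6, -0.4, 0.6]
width: 0.0741
0.07817537083614759 [0.33842917 0.2615123  0.55202761]
```

View pics/s13.png

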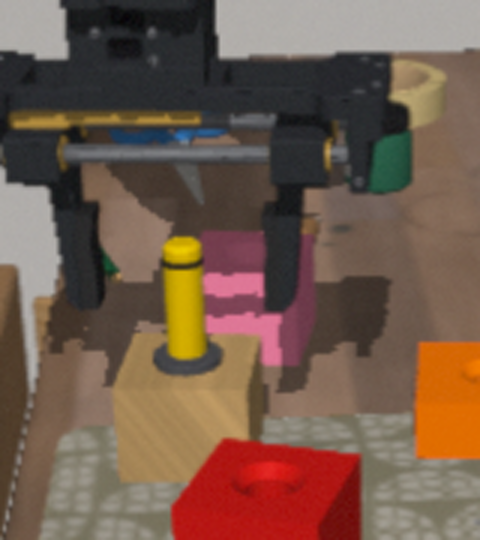

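Pin is standing free in its stand. I'll retract and then check everything.

```bash
python3 -m pendant '[[[0,0,0.05],0,0],[[0,0,0.12],0,0],[[0,0,0.22],0,0],[[-0.05,-0.15,0.22],0,0],[[-0.07,-0.25,0.22],0,0],[[-0.07,-0.25,0.22],0,0],[[-0.07,-0.25,0.22],0,0],[[-0.07,-0.25,0.22],0,0]]'
python3 - <<'E'
from h import *
for n in("top","side"):
    im=get_image(n); save(im,n+"F.png")
    X=cloud(im);x,y,z=np.moveaxis(X,2,0);hsv=cv2.cvtColor(im["pixels"],cv2.COLOR_RGB2HSV);H,S=hsv[...,0],hsv[...,1]
    o=(x>.42)&(x<.72)&(y>-.42)&(y<-.28)&(H<18)&(S>180)&(z>.035)&(z<.045)
    print(n,cv2.minAreaRect((X[o][:,:2]*1000).astype(np.float32)))
    ye=(abs(x-.373)<.03)&(abs(y+.333)<.03)&(z>.06)&(z<.13)
    print(" handle",ye.sum(),np.median(X[ye],0).round(4),np.nanmax(z[ye]).round(4), X[ye&(z>.1)].mean(0).round(4),X[ye&(z<.075)].mean(0).round(4))
E
```

```text
t: 14.78
eef_pos: [0.3202, -0.5196, 0.2222]
eef_rot: [[0.992, -0.127, -0.0], [-0.127, -0.992, 0.001], [-0.0, -0.001, -1.0]]
ft_force: [0.4, -0.7, -0.1]
width: 0.0882
top ((535.8733520507812, -340.43328857421875), (66.03179168701172, 117.98757934570312), 83.1131820678711)
 handle 101 [ 0.3736 -0.3315  0.1076] 0.1126 [ 0.3724 -0.3323  0.1079] [ 0.3769 -0.3282  0.0638]
side ((537.144287109375, -339.39215087890625), (71.89189910888672, 116.96963500976562), 82.68384552001953)
 handle 480 [ 0.3738 -0.3391  0.0868] 0.1095 [ 0.3736 -0.3366  0.1051] [ 0.3738 -0.3388  0.0677]
```

View pics/topF.png

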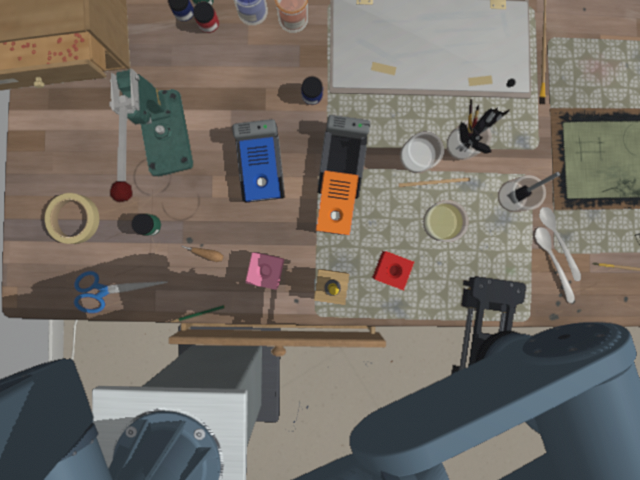

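View pics/sideF.png

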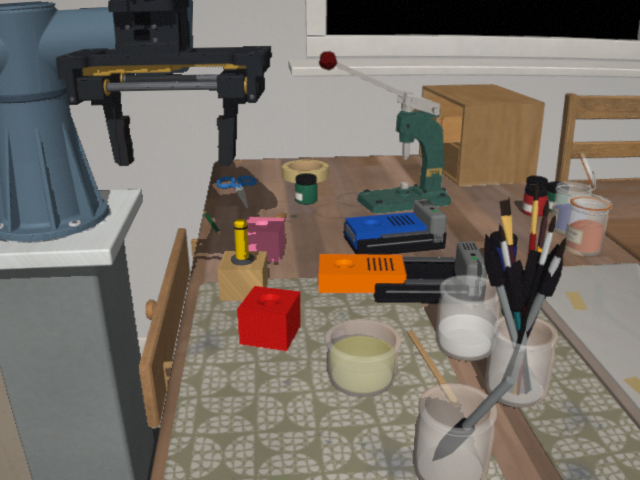

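The pin stands upright in the wooden stand at (332,288 top / 241,245 side). The orange battery is about 75 mm out (337,203 top), and blue is still fully in (261,165 top). The robot is touching nothing.

```bash
python3 -c "
from workcell import job
print(job.hand_in())"
```

```text
the job is handed in; nothing more can be done
None
```

The job is done and was handed in at about 15 s of the 43 s allowed. I took the pin from the wooden stand, held the orange button down about 8 mm, pushed the battery out, lifted the pin clear and stood it back in its stand.

**Battery and pin:** The last pictures put the orange battery about 75 mm out of its cradle (75.7 mm in the top view, 76.4 mm in the side view). The pin is upright in its stand, with its top at about 0.109 m and within about 1 mm of where it started.

**Rest of the scene:** The blue battery looks unmoved and its button was never touched. The pink and red blocks were left alone, and the robot is clear of everything.

**Checks that disagreed:**
- **Finger height:** the visible fingertips sat about 20 mm higher than the reported TCP. I saw this before gripping and lowered the grasp by 12 mm.
- **Well and hole position:** the two cameras differed by about 2 mm, which is within the clearance.

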